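# Refit the washed roller in the edge-paint unit

### The job

The brass paint roller has been washed and is lying on its wooden drying rest: put it back in the edge-paint unit so that both ends of its axle click past the spring plungers and sit fully home on the bottoms of the two open slots, easing it in by feel rather than forcing, dropping or knocking it. Then swing the scraper blade forward so that it lies on the roller, and leave the roller free. Do not knock over or push away the brown dye bottle.

Things in the scene. Friction and masses are not known exactly. Their poses are not given: they have to be found in the camera images.
- roller: Paint roller, 340 g, symmetrical (either end may go left). Brass drum 40 mm in diameter and 60 mm long with fine dark grooves, on a steel axle 10 mm in diameter and 136 mm long; a collar 16 mm in diameter on each side, its outer face 49 mm from the middle. Origin at the centre of the drum, y along the axle. It spins freely, so its x and z axes may point anywhere round the axle.
- axle_end_a (a point): Centre of the axle's one end face, 68 mm from the drum's centre (roller +y).
- axle_end_b (a point): Centre of the axle's other end face, 68 mm from the drum's centre (roller -y).
- drying_rest: Fixed wooden rest, 62 x 140 mm, with two uprights 116 mm apart whose shallow notches (13 mm wide, 7 mm deep) carry the axle's ends, the axle's centre 45 mm above the table. Origin at the centre of its underside, y along the axle. The roller lifts straight up out of it; the board under the drum is 12 mm thick.
- roller_unit: Edge-paint unit, fixed to the table: green base plate 190 x 150 mm, an empty steel trough (inside x = -80 to +62, y = -42 to +42 mm; rim 38, floor 20 mm above the table) and an aluminium carriage with two upright slotted cheeks outside the trough's ends. Origin on the table under the unit's middle; x points to the back (to the scraper), y along the axle's line, z up.
- cheek_top_left (a point): Level of the left cheek's flat top (unit x = -22, y = +58, z = 68 mm). A cheek is 12 mm thick (inner face at y = 52 mm) and 54 mm long: its top runs from 34 mm in front of the slot's middle to 20 mm behind it. The carriage was clamped by its last user 0 to 26 mm behind its front stop. This setting is NOT measured: the slot's middle lies anywhere 0 to 26 mm behind (unit +x) this point.
- cheek_top_right (a point): The same on the right cheek (unit x = -22, y = -58, z = 68 mm); both slots always stand equally far back, square to the unit. Find them by feel (an axle slid along the flat tops loses its support at the mouths) or by sight. The clamped carriage does not yield to pushes.
- slot_floor (a point): Level of the slots' flat bottoms, midway between them (unit x = -22, y = 0, z = 43 mm; the slots stand 0 to 26 mm behind it). Slots are 12 mm wide, straight down from the cheek's top, 25 mm deep, mouth edges rounded by 2 mm. A seated axle's centre is at z = 48 mm; the drum then dips 10 mm into the trough. Never press the roller on the unit with more than 30 N.
- plunger_level (a point): Height of the spring plungers (unit x = -22, y = 0, z = 54.5 mm): one brass nose of 3 mm radius in each slot, standing 3 mm out of the rear wall. The axle meets them with its centre at z = about 60 mm; a push of some 10 to 16 N in all takes it past both, then it snaps down and they hold it. The roller's weight alone does not pass them.
- scraper (a joint): Hinge of the scraper blade, rad. 0: leaning back 22 degrees from upright against its stop (start). It grows as the blade swings forward over the trough; upright at 0.38; a little past that it falls forward by itself, slowly. It lies on a seated roller at 1.62 to 1.75, depending on the carriage's setting; with no roller it goes to 2.15.
- scraper_hinge (a point): Middle of the blade's hinge line at the back of the unit: x = 78, z = 46 mm in the unit's frame; the line runs along the unit's y.
- scraper_edge (a point): Middle of the blade's free edge, 90 mm from the hinge line. The blade is steel, 3 mm thick and 50 mm wide along the hinge line, 80 g; a finger lip 40 mm wide stands 8 mm out of its back, 12 mm below the free edge. A light push from behind (under 1 N) swings it.
- dye_bottle: Brown dye bottle with a black cap, 38 mm in diameter, 95 mm tall, standing loose on the table. Origin at the centre of its underside.

How it is judged (in metres and radians):
On the way, in this order (a step that is already met when the one before it is completed fails the run):
1. both axle ends are home on the bottoms of the slots (within 2 mm), the scraper still back (z of each of axle_end_a, axle_end_b in the frame of roller_unit below 0.05 m and angle between the y axis of roller and the y axis of roller_unit, either way round below 0.06 rad and horizontal distance between roller and roller_unit below 0.035 m and value of joint scraper below 1.2 rad), for 0.2 s.
2. the scraper lies on the seated roller (z of each of axle_end_a, axle_end_b in the frame of roller_unit below 0.05 m and angle between the y axis of roller and the y axis of roller_unit, either way round below 0.06 rad and horizontal distance between roller and roller_unit below 0.035 m and value of joint scraper between 1.58 and 1.84 rad), for 0.2 s.
At the end, for the whole second after the job is handed in: Both axle ends are at the bottoms of their slots (axle centre at most 50 mm above the table at each end, 48 when home), in line with the slots within 0.06 rad, drum within 35 mm of the unit's origin in plan, at rest, and the scraper lies on it (joint between 1.58 and 1.84 rad) (all of step 2 and linear speed of roller below 0.01 m/s); the robot touches nothing.
It fails at once if the roller is forced, dropped or knocked: it presses on the edge-paint unit with more than 30 N (contact force between roller and roller_unit above 30 N).
It fails at once if the roller is let fall or rammed into the slots: faster than 0.25 m/s between the cheeks' tops and the plungers (horizontal distance between roller and roller_unit below 0.035 m and height (world z) of roller between 0.0585 and 0.073 m and linear speed of roller above 0.25 m/s).
It fails at once if the dye bottle is pushed away or knocked over (distance of dye_bottle from where it was at the start of the episode above 0.02 m or angle between dye_bottle's own z axis and vertical above 0.35 rad).
It also fails if it takes over 70 s, if anything falls off the work surface, if the arm or the gripper's body presses on something with over 40 N, if the wrist force passes 120 N, or if a joint passes its speed limit or range.

### The arm

A 6-joint arm with a two-finger parallel gripper is mounted at the origin on a cart in front of the work surface, level with it; the furniture and walls round the work are solid. World frame = base frame: x ahead of the robot, y to its left, z up, the work surface at z = 0. Lengths are in mm, angles in rad, forces in N, time in s.
With the tool pointing down it reaches from about 325 to 875 mm from the base axis. Payload 4.4 kg.
Tool frame: the origin (TCP) lies on the centre line of the jaws, within the pads' length; the fingertips stand 25 mm ahead of it and the grasp point (between the pads) lies 6 mm ahead of it; z points along the fingers, y is the line along which they close (so a half turn about z gives the same grasp; the last joint's range is limited). The gripper opens to 85 mm and grips with 20 to 120 N. Pads are 22 mm wide; open, the fingers measure 114 mm over their backs; the gripper's body (76 mm by 85 mm) begins 54 mm behind the grasp point. The pads swing forward as they close: fully open they stand 13 mm farther back than shut.
Start: joints at [1.198, 0.207, 1.542, -0, 1.393, -0.15], TCP at [127.063, 560.788, 256.282] pointing down, gripper open.
Joint ranges: [-2.73, 2.73], [-0.86, 2.22], [0.23, 2.46], [-1.11, 4.25], [0.08, 2.63], [-2.82, 2.82]. Speed limits (rad/s): [2.79, 2.79, 3.14, 3.14, 3.14, 3.14].

### API

Orientations are given as a unit quaternion [x, y, z, w].
In Python, from workcell import env gives the robot as it stands. Calls block until the motion is done:
- env.movep(position, orientation): joint-space move of the TCP to a pose.
- env.movel(position, vel=150, frame=None): straight line of the TCP; frame=None keeps the orientation; vel is the mean speed in mm/s.
- env.move_j(angles): joint-space move.
- env.open_gripper() and env.grasp(grip_force=None): open the fingers fully, or close them until they stop; grip_force is the grip in N (None keeps the last).
- env.dwell(seconds).
- env.solve_ik(position, orientation): joint angles nearest the present ones, or None.
- env.grab_frame(name): name is "scene" or "side" or "wrist"; returns a dict with "pixels" (400x640x3 uint8, blue, green, red), "fx", "fy", "cx", "cy" (pixels), "dist" ([k1, k2, p1, p2, k3] as OpenCV has them; the pictures are not rectified), "world_from_camera" (4x4, takes a point from camera to world coordinates); the wrist camera has in their place "tool_from_camera" (4x4, takes a point from camera to tool coordinates, whose origin is the TCP and whose axes are the flange's). Camera axes: x right, y down, z forward; pixel columns grow to the right and rows downward; lengths in mm; the calibration is good to about 2 mm. A picture is of the moment at which its call begins: read the wrist's pose just before it. There is no depth.
A pose or a line that the arm cannot do raises env.IKError and nothing moves.
- env.sign_off(): hands the job in; it is judged then, once.
Readings, each from a call of its own:
- env.current_time(): time.
- env.current_joints(): joint angles.
- env.current_joint_vel(): joint speeds.
- env.current_effort(): joint torques, N m.
- env.current_tool_pos(): TCP position.
- env.current_orientation(): TCP orientation.
- env.current_ft_force(): force on the tool from outside, world axes, zero at the start.
- env.current_torque(): the same for the moment, N m.
- env.current_gripper_width(): opening from 0.0 (shut) to 1.0 (fully open).
- env.current_finger_force(): force on a finger pad.
Only numpy, scipy, OpenCV 4.12 (cv2) and the standard library are available. Lean on these libraries where they do the work, as an engineer would, in place of code of your own. Each camera call takes 0.05 s, during which the arm holds its last target. There are 200 camera calls.

## Working session

There is one attempt and no reset: what is moved stays moved. The work goes in short steps, each a Python script; the robot and the scene stay as the last script left them, time stands still between calls to the robot, and variables do not carry over. Pictures are saved under pics/ and viewed, at most 10 in all, crops included, and the job is handed in when it is done.

```bash
mkdir -p pics; ls
python3 - <<'E'
from workcell import env
import cv2, numpy as np, pickle
d={}
for n in ("scene","side","wrist"):
    p=env.current_tool_pos(); q=env.current_orientation()
    f=env.grab_frame(n); f['tp']=p; f['tq']=q; d[n]=f; cv2.imwrite(f"pics/{n}0.png",f["pixels"])
    print(n,f['fx'],f['cx'],f['cy'],f['dist'],np.round(np.array(f.get('world_from_camera',f.get('tool_from_camera'))),3).tolist())
print(p,q,env.current_time(), env.current_ft_force())
pickle.dump(d,open('f0.pkl','wb'))
E
```

```text
pics
scene 402.6651415364181 319.5311348406352 194.95621254697636 [-0.10443449  0.          0.          0.          0.        ] [[-0.904, -0.294, 0.311, 292.253], [-0.428, 0.651, -0.627, 816.703], [-0.018, -0.7, -0.714, 700.826], [0.0, 0.0, 0.0, 1.0]]
side 406.0360655136231 325.97154744848393 197.08046695363376 [-0.0452924  0.         0.         0.         0.       ] [[0.949, -0.154, 0.277, 288.195], [-0.316, -0.393, 0.864, -448.122], [-0.025, -0.907, -0.421, 472.992], [0.0, 0.0, 0.0, 1.0]]
wrist 352.6165786245484 321.2956101571136 195.5812588212554 [-0.01423683  0.          0.          0.          0.        ] [[0.001, -0.965, -0.263, 66.379], [1.0, 0.001, -0.001, 0.166], [0.001, -0.263, 0.965, -118.407], [0.0, 0.0, 0.0, 1.0]]
[126.84284792 560.17095557 255.21416096] [ 1.11191960e-01  9.93798386e-01 -1.01661189e-03 -2.88480850e-04] 0.15 [0.16657176 0.36033154 0.28997195]
```

View pics/scene0.png

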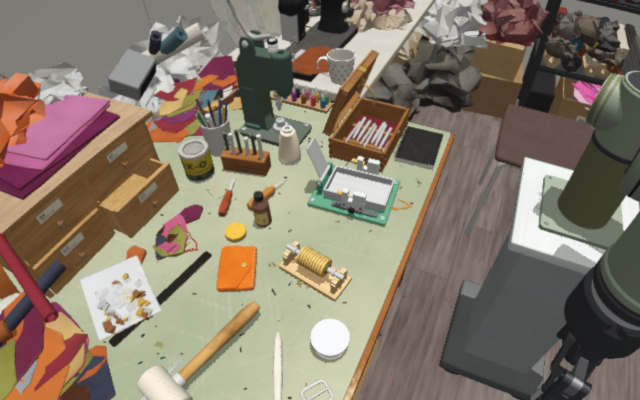

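View pics/side0.png

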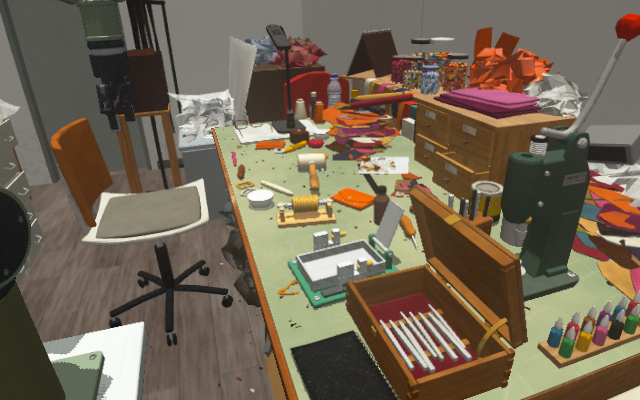

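View pics/wrist0.png

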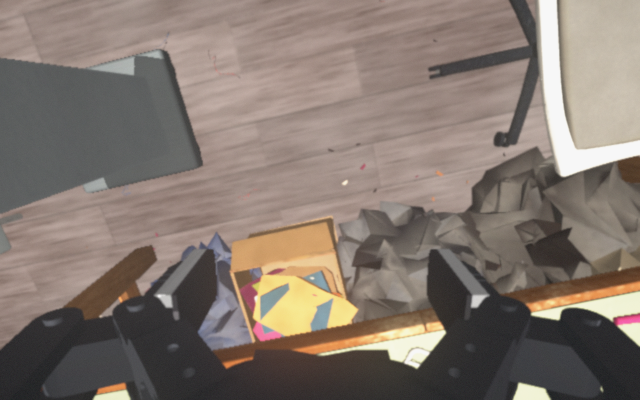

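Scene: unit around (355,190), roller (314,263), bottle (261,208), scraper (317,158). Side: unit (345,265), roller (305,208), bottle (381,208). The wrist camera sees only floor. Next are helpers, rough positions and an enlarged crop.

```bash
cat > h.py <<'E'
import cv2, numpy as np
from scipy.spatial.transform import Rotation as R
def K(f): return np.array([[f['fx'],0,f['cx']],[0,f['fy'],f['cy']],[0,0,1.]])
def W(f):
    if 'world_from_camera' in f: return np.array(f['world_from_camera'])
    T=np.eye(4); T[:3,:3]=R.from_quat(f['tq']).as_matrix(); T[:3,3]=f['tp']
    return T@np.array(f['tool_from_camera'])
def ray(f,uv):
    p=cv2.undistortPoints(np.array([[uv]],float),K(f),np.array(f['dist']))[0,0]
    T=W(f); d=T[:3,:3]@np.r_[p,1]; return T[:3,3],d/np.linalg.norm(d)
def onz(f,uv,z):
    o,d=ray(f,uv); return o+d*(z-o[2])/d[2]
def tri(obs):
    A=np.zeros((3,3)); b=np.zeros(3); rs=[ray(f,u) for f,u in obs]
    for o,d in rs:
        P=np.eye(3)-np.outer(d,d); A+=P; b+=P@o
    x=np.linalg.solve(A,b)
    return x, max(np.linalg.norm((np.eye(3)-np.outer(d,d))@(x-o)) for o,d in rs)
def proj(f,X):
    T=np.linalg.inv(W(f)); r=T[:3,:3]
    return cv2.projectPoints(np.array(X,float).reshape(-1,3),cv2.Rodrigues(r)[0],T[:3,3],K(f),np.array(f['dist']))[0][:,0]
E
python3 - <<'E'
from h import *; import pickle
d=pickle.load(open('f0.pkl','rb')); s,t=d['scene'],d['side']
print('roller',tri([(s,(314,263)),(t,(305,208))]))
print('unit',onz(s,(355,190),38),onz(t,(345,265),38))
print('bottle',onz(s,(262,222),0),onz(t,(381,222),0))
a=cv2.resize(s['pixels'][130:310,240:420],(800//2,400),interpolation=cv2.INTER_CUBIC)
a=cv2.resize(s['pixels'][130:310,230:420],None,fx=3.1,fy=3.1,interpolation=cv2.INTER_CUBIC); cv2.imwrite('pics/c1.png',a)
b=cv2.resize(t['pixels'][180:310,260:440],None,fx=4.4,fy=4.4,interpolation=cv2.INTER_CUBIC); cv2.imwrite('pics/c2.png',b); print(a.shape,b.shape)
E
```

```text
roller (array([509.76905538, 408.70484322,  35.67084336]), np.float64(1.4816529813969006))
unit [512.98901395 185.67572781  38.        ] [511.88221935 145.2141846   38.        ]
bottle [681.43212724 334.19234016   0.        ] [678.04405155 336.76286266   0.        ]
(558, 589, 3) (572, 792, 3)
```

View pics/c1.png

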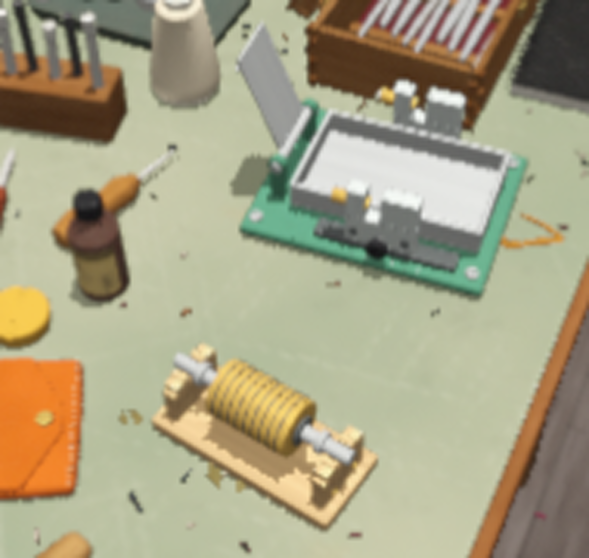

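Crop c1 shows the axle ends at about (180,360) and (350,455), and green base corners at (240,228), (480,293) and (525,160). The scraper leans back at top left, and the bottle is clear of the path. Next I get yaws and look from the wrist camera at both places.

```bash
cat > look.py <<'E'
from h import *; from workcell import env; import pickle
def tq(ang):  # tool down, tool y along world angle ang
    y=np.array([np.cos(ang),np.sin(ang),0]); z=np.array([0,0,-1.]); x=np.cross(y,z)
    return R.from_matrix(np.c_[x,y,z]).as_quat()
def best(p,ang):  # pick half turn with smaller joint6
    c=[]
    for a in (ang,ang+np.pi):
        j=env.solve_ik(list(p),list(tq(a)))
        if j is not None: c.append((abs(j[5]),a,j))
    print('ik',[(round(x[0],2),round(x[1],2)) for x in c]); return min(c,key=lambda x:x[0])[1]
def shot(name):
    p=env.current_tool_pos(); q=env.current_orientation(); f=env.grab_frame('wrist'); f['tp']=np.array(p); f['tq']=np.array(q)
    cv2.imwrite(f'pics/{name}.png',f['pixels']); pickle.dump(f,open(name+'.pkl','wb')); return f
E
python3 - <<'E'
from look import *
d=pickle.load(open('f0.pkl','rb')); s,t=d['scene'],d['side']
c=lambda x,y:(230+x/3.1,130+y/3.1)
e1,e2=onz(s,c(180,360),45),onz(s,c(350,455),45); ra=(e1-e2)[:2]; ang=np.arctan2(ra[1],ra[0])
A,B,C=[onz(s,c(*u),6) for u in((240,228),(480,293),(525,160))]
ux=A-B; ua=np.arctan2(ux[1],ux[0]); uo=(A+C)/2
print('roller',e1,e2,(e1+e2)/2,ang,'unit',A,B,C,ua,uo,np.linalg.norm(ux),np.linalg.norm(C-B))
rc=(e1+e2)/2; ga=ang+np.pi/2
# roller two views
g=best([rc[0],rc[1],230],ga); q=list(tq(g)); off=np.array([np.cos(g),np.sin(g),0])*40
for i,k in enumerate((-1,1)):
    env.movep(list(np.r_[rc[:2],230]+k*off),q); env.dwell(.2); shot(f'r{i}')
print(env.current_time())
g=best([uo[0],uo[1],230],ua); q=list(tq(g)); off=np.array([np.cos(g),np.sin(g),0])*40
for i,k in enumerate((-1,1)):
    env.movep(list(np.r_[uo[:2],250]+k*off),q); env.dwell(.2); shot(f'u{i}')
print(env.current_time(),g)
r=cv2.imread('pics/r0.png');u=cv2.imread('pics/u0.png')
cv2.imwrite('pics/ru.png',np.vstack([r[80:380,:],u[80:380,:]]))
E
```

```text
roller [574.3669356  398.78070379  45.        ] [444.21465125 419.70504346  45.        ] [509.29079342 409.24287362  45.        ] -0.15940413120296826 unit [609.36979827 243.79276789   6.        ] [421.33185357 229.96216175   6.        ] [433.68552168  82.03621156   6.        ] 0.07342000015559683 [521.52765997 162.91448972   6.        ] 188.5458944421395 148.440896839793
ik [(np.float64(0.87), np.float64(1.41)), (np.float64(2.27), np.float64(4.55))]
2.625
ik [(np.float64(0.07), np.float64(0.07))]
4.6667 0.07342000015559683
```

View pics/ru.png

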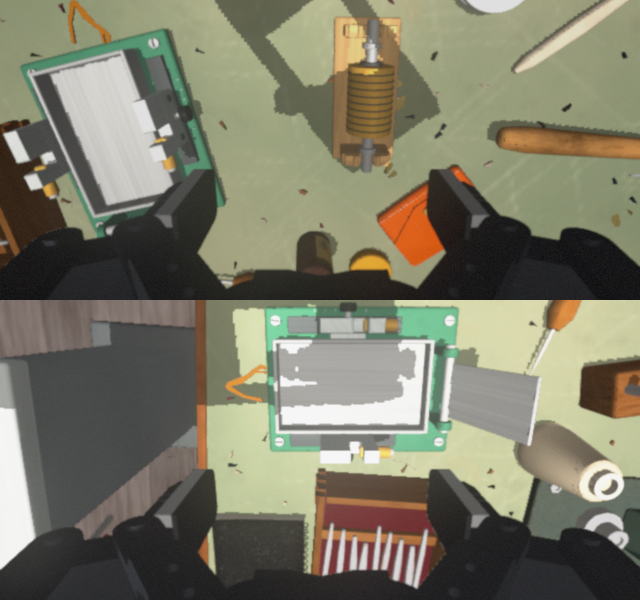

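r0 shows the roller with its axle from (371,98) to (367,252). u0 shows the unit with the right cheek's gap near column 362, row 232, and the left cheek in shadow near row 105. Next is a composite of close-ups from both views.

Run:
```python
from look import *
L=lambda n:pickle.load(open(n+'.pkl','rb'))
r0,r1,u0,u1=map(L,('r0','r1','u0','u1'))
def crop(f,c,w,h,s):
    x,y=int(c[0]-w/2),int(c[1]-h/2); x=max(x,0);y=max(y,0)
    print((x,y),s); return cv2.resize(f['pixels'][y:y+h,x:x+w],(w*s,h*s),interpolation=cv2.INTER_CUBIC)
C0=(369,175); X=onz(r0,C0,45); a=crop(r0,C0,130,176,2); b=crop(r1,proj(r1,X)[0],130,176,2)
top=np.hstack([a,b,np.zeros((352,260,3),np.uint8)])
rows=[]
for c in ((345,106),(352,231)):
    X=onz(u0,c,68); rows.append(np.hstack([crop(u0,c,130,40,3),crop(u1,proj(u1,X)[0],130,40,3)]))
for i in range(2):rows[i]=np.clip(rows[i].astype(float)*(2.0 if i==0 else 1),0,255).astype(np.uint8)
cv2.imwrite('pics/cmp.png',np.vstack([top]+rows))
```

```text
(304, 87) 2
(214, 85) 2
(280, 86) 3
(184, 85) 3
(287, 211) 3
(200, 210) 3
```

View pics/cmp.png

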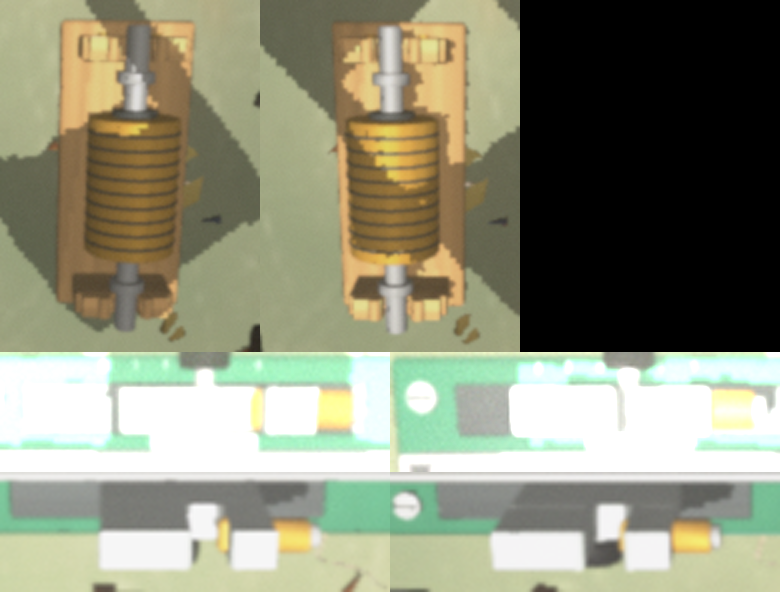

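The composite shows the roller lying in its rest, with axle ends in r0 at (373,100) and (366.5,252). Right-cheek slot edges are at u0 columns 350.3 and 364.3, row 237. The left cheek's ends are at u0 columns 319 and 386, row 105. I triangulate these.

Run:
```python
from look import *
L=lambda n:pickle.load(open(n+'.pkl','rb'))
r0,r1,u0,u1=map(L,('r0','r1','u0','u1'))
def T(n,fa,a,fb,b):
    x,e=tri([(fa,a),(fb,b)]); print(n,np.round(x,1),round(e,2)); return x
A=T('ax1',r0,(373,100),r1,(279,98.5)); B=T('ax2',r0,(366.5,252),r1,(282.5,250.5))
D=T('drum',r0,(304+133.5/2,87+92.5),r1,(214+133/2,85+93.5))
print('mid',(A+B)/2,'yaw',np.arctan2(*(A-B)[1::-1]),np.linalg.norm(A-B))
rf=T('R front',u0,(320.3,237),u1,(233.7,236)); re=T('R rear',u0,(379.3,237),u1,(293.3,236))
s1=T('R slot f',u0,(350.3,237),u1,(265,236)); s2=T('R slot r',u0,(364.3,237),u1,(279,236))
lf=T('L front',u0,(319.3,105),u1,(224,104)); le=T('L rear',u0,(386,105),u1,(291,104))
for n,f,e,v,w in(('R',rf,re,(320.3,379.3),237),('L',lf,le,(319.3,386),105)):
    a,b=onz(u0,(v[0],w),68),onz(u0,(v[1],w),68); print(n,'z68 u0',a,b,'slot',a+(b-a)*34/54,np.linalg.norm(b-a))
for n,v,w in(('R',(233.7,293.3),236),('L',(224,291),104)):
    a,b=onz(u1,(v[0],w),68),onz(u1,(v[1],w),68); print(n,'z68 u1',a,b,'slot',a+(b-a)*34/54,np.linalg.norm(b-a))
for f,v,w in((u0,(350.3,364.3),237),(u1,(265,279),236)): print('slotR z68',[onz(f,(x,w),68) for x in v])
# trough rim / plate via green mask
for f in(u0,u1):
    h=cv2.cvtColor(f['pixels'],cv2.COLOR_BGR2HSV); m=cv2.inRange(h,(70,90,40),(90,255,255))
    m=cv2.morphologyEx(m,cv2.MORPH_CLOSE,np.ones((9,9)))
    c=max(cv2.findContours(m,0,2)[0],key=cv2.contourArea); bx=cv2.boxPoints(cv2.minAreaRect(c))
    P=np.array([onz(f,p,6)[:2] for p in bx]); print('plate',bx.tolist(),P.round(1).tolist(),P.mean(0),cv2.contourArea(c))
```

```text
ax1 [443.5 423.6  44.3] 0.05
ax2 [577.8 401.3  46.4] 0.21
drum [509.4 412.9  50.1] 0.1
mid [510.67335399 412.42272865  45.34479581] yaw 2.9768369135342194 136.18263017887472
R front [485.2 107.3  70.2] 0.15
R rear [538.9 110.6  68.2] 0.16
R slot f [512.9 107.6  65.6] 0.16
R slot r [525.7 108.6  65.6] 0.16
L front [475.7 222.7  68.6] 0.11
L rear [530.7 226.8  67.7] 0.03
R z68 u0 [485.29501345 106.29791205  68.        ] [538.9916123  110.35798573  68.        ] slot [519.1039831  108.85425474  68.        ] 53.84987396716281
L z68 u0 [475.67704077 222.58969463  68.        ] [530.6321935  226.81834369  68.        ] slot [510.27843323 225.25217737  68.        ] 55.117604122485815
R z68 u1 [484.70967655 106.59199734  68.        ] [538.92136363 110.70317535  68.        ] slot [518.84296101 109.18051683  68.        ] 54.36735050643968
L z68 u1 [475.50240372 222.80064534  68.        ] [530.69472939 226.88220779  68.        ] slot [510.25312729 225.37051799  68.        ] 55.34303899642378
slotR z68 [array([512.58748328, 108.36558448,  68.        ]), array([525.33067657, 109.32813874,  68.        ])]
slotR z68 [array([513.19601339, 108.75630713,  68.        ]), array([525.92499051, 109.72053189,  68.        ])]
plate [[396.0, 88.0], [457.0, 88.0], [457.0, 136.0], [396.0, 136.0]] [[549.6, 243.7], [609.7, 248.5], [617.9, 202.0], [555.7, 197.1]] [583.25002126 222.81201029] 1744.0
plate [[311.0, 183.0], [372.0, 183.0], [372.0, 229.0], [311.0, 229.0]] [[550.9, 146.7], [615.1, 151.6], [620.9, 100.2], [554.4, 95.2]] [585.30582744 123.43974971] 1114.0
```

Both views agree. The slot middle is (514.6,167.2) with unit yaw 0.0755, and the roller is at (510.5,412.6,45.3) with axle yaw -0.165. Next I grasp it and bring it over the slots.

Run:
```python
from look import *
g=2.9768-np.pi/2; c=np.array([510.4,412.6,0])
st=lambda n:print(n,round(env.current_time(),2),np.round(env.current_tool_pos(),1),'F',np.round(env.current_ft_force(),2),'w',round(env.current_gripper_width(),3),round(env.current_finger_force(),1))
env.movep(list(c+[0,0,140]),list(tq(g)))
env.movel(list(c+[0,0,51.3]),vel=90); st('at')
env.grasp(grip_force=60); st('grip')
env.movel(list(c+[0,0,90]),vel=60); env.movel(list(c+[0,0,150]),vel=120); env.dwell(.2); st('lift')
s=np.array([514.6,167.2,0])
env.movep(list(s+[0,0,150]),list(tq(0.0755))); env.dwell(.2); st('over')
print(np.round(R.from_quat(env.current_orientation()).as_matrix(),4).tolist())
f=shot('g0'); sc=env.grab_frame('scene')['pixels'];sd=env.grab_frame('side')['pixels']
big=lambda a:cv2.resize(a,(400,300),interpolation=cv2.INTER_CUBIC)
cv2.imwrite('pics/g.png',np.vstack([np.hstack([big(sc[90:240,260:460]),big(sd[170:320,260:460])]),np.hstack([big(f['pixels']),big(f['pixels'][200:400,200:460])])]))
```

```text
at 6.87 [511.1 413.   52.2] F [ 0.69  0.3  -0.03] w 1.0 0.0
grip 7.36 [510.9 413.2  52.1] F [0.44 0.8  2.11] w 0.45 60.3
lift 9.0 [509.5 412.1 148.4] F [-0.34 -0.44 -4.65] w 0.449 60.6
over 10.17 [514.8 168.4 150.1] F [-0.15 -0.14 -3.55] w 0.451 60.6
[[-0.0777, 0.997, 0.0003], [0.997, 0.0777, 0.0003], [0.0002, 0.0004, -1.0]]
```

View pics/g.png

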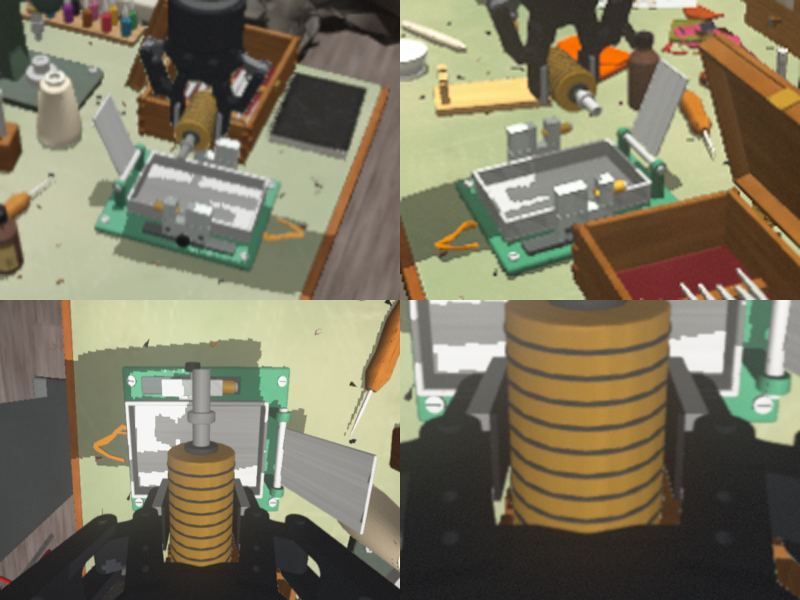

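Roller is held squarely at (168–235, 445–565 in the wrist panel), axle straight, with the slots beneath. Next is a guarded descent in small steps.

```bash
cat > step.py <<'E'
from look import *
def P(): return np.array(env.current_tool_pos())
def fz(): return np.mean([env.current_ft_force()[2] for _ in range(3)])
def down(t,zend,dz,lim,f0,vel=15,log=3):
    """lower commanded target t to zend in steps, until outside push exceeds lim; returns target"""
    i=0
    while t[2]>zend:
        t[2]-=dz; env.movel(list(t),vel=vel); f=np.array(env.current_ft_force())-f0; i+=1
        if i%log==0 or f[2]>lim: print(round(env.current_time(),2),'cmd',round(t[2],1),P().round(2),'dF',f.round(1))
        if f[2]>lim: return True
    return False
E
python3 - <<'E'
from step import *
t=np.array([514.6,167.2,84.5]); env.movel(list(t),vel=80); env.dwell(.5)
p=P(); print('settled',p.round(2)); t[:2]+=np.array([514.6,167.2])-p[:2]; env.movel(list(t),vel=20); env.dwell(.3)
f0=np.array(env.current_ft_force()); print(P().round(2),f0.round(2),env.current_time())
hit=down(t,70,.7,5,f0); print(hit,t.round(2),env.current_time(),P())
np.savez('s.npz',t=t,f0=f0)
E
```

```text
settled [514.62 167.21  84.61]
[514.58 167.18  84.48] [-1.2   0.16 -4.2 ] 12.3333
13.08 cmd 82.4 [514.54 167.17  82.33] dF [ 1.1 -0.3  0.5]
13.83 cmd 80.3 [514.52 167.18  80.22] dF [ 1.1 -0.1  0.9]
14.58 cmd 78.2 [514.56 167.17  78.17] dF [ 2.  -0.   0.5]
15.33 cmd 76.1 [514.5  167.17  76.01] dF [ 2.2 -0.5  1.6]
16.08 cmd 74.0 [514.52 167.17  73.94] dF [ 0.5 -1.2  0.6]
16.83 cmd 71.9 [514.52 167.18  71.83] dF [0.8 0.1 1.6]
17.58 cmd 69.8 [514.52 167.18  69.73] dF [1.6 0.3 0.7]
False [514.58 167.19  69.8 ] 17.5833 [514.51651688 167.18281023  69.72681873]
```

In both slots without touching. I now press gently past the plungers.

Run:
```python
from step import *
d=np.load('s.npz'); t,f0=d['t'],d['f0']
hit=down(t,60,.5,20,f0,vel=12,log=1); print(hit,t)
if not hit:
    hit=down(t,53,.5,5,f0,vel=12,log=2); print(hit,t)
np.savez('s.npz',t=t,f0=f0); print(env.current_time(),env.current_gripper_width())
```

```text
17.83 cmd 69.3 [514.55 167.17  69.26] dF [ 2.4 -0.6  0.7]
18.08 cmd 68.8 [514.56 167.2   68.78] dF [ 1.6 -0.5  0.5]
18.33 cmd 68.3 [514.52 167.18  68.23] dF [2.1 0.2 0. ]
18.58 cmd 67.8 [514.54 167.19  67.76] dF [ 1.5 -0.1  0.4]
18.83 cmd 67.3 [514.47 167.2   67.32] dF [0.9 0.1 1.6]
19.08 cmd 66.8 [514.27 167.19  66.93] dF [-0.7 -0.4  3.9]
19.33 cmd 66.3 [513.94 167.2   66.33] dF [-4.  -0.7  7.3]
19.58 cmd 65.8 [513.36 167.16  65.45] dF [-4.4 -0.3  4.5]
19.83 cmd 65.3 [513.05 167.13  64.73] dF [-5.3  0.2  5.1]
20.08 cmd 64.8 [513.03 167.13  64.5 ] dF [-5.6 -0.5  8.8]
20.33 cmd 64.3 [513.01 167.15  64.14] dF [-6.6 -0.2  9.5]
20.58 cmd 63.8 [513.02 167.13  63.7 ] dF [-5.5 -0.9  9. ]
20.83 cmd 63.3 [513.   167.14  63.15] dF [-6.1 -0.6  9. ]
21.08 cmd 62.8 [513.01 167.11  62.51] dF [-5.5 -0.1  7.6]
21.33 cmd 62.3 [513.01 167.08  61.9 ] dF [-4.6  0.5  7.7]
21.58 cmd 61.8 [513.01 167.09  61.29] dF [-4.  -0.8  6.3]
21.83 cmd 61.3 [512.98 167.1   60.65] dF [-3.6 -0.2  5.6]
22.08 cmd 60.8 [512.98 167.07  60.02] dF [-4.5  0.5  4.8]
22.33 cmd 60.3 [513.02 167.05  59.4 ] dF [-4.  -0.3  4.4]
22.58 cmd 59.8 [513.11 167.02  58.71] dF [-3.8  0.7  0.8]
False [514.58046674 167.19046929  59.8       ]
23.08 cmd 58.8 [513.38 167.02  57.78] dF [-3.2 -1.6 -2.2]
23.58 cmd 57.8 [513.82 167.06  57.17] dF [-4.3 -0.6 -2.1]
24.08 cmd 56.8 [514.3  167.1   56.54] dF [-3.8  0.1 -3.8]
24.58 cmd 55.8 [514.87 167.23  55.9 ] dF [-3.1  0.4 -3.8]
25.08 cmd 54.8 [515.16 167.24  55.38] dF [-3.5 -0.4  0.5]
25.58 cmd 53.8 [515.18 167.31  55.03] dF [-4.2 -1.1  8.1]
True [514.58046674 167.19046929  53.8       ]
25.5833 0.4530651252384547
```

Snapped through the plungers and onto the floor (TCP 55.0, axle ≈ 48). I press slightly more, release, withdraw and look.

Run:
```python
from step import *
d=np.load('s.npz'); t,f0=d['t'],d['f0']; t=t.copy()
down(t,52.9,.4,16,f0,vel=12,log=1)
t[2]=54.7; t[0]=515.1; env.movel(list(t),vel=15); env.dwell(.2); print((np.array(env.current_ft_force())-f0).round(1),P())
env.open_gripper(); env.dwell(.2)
env.movel([515,167.2,75],vel=40); env.movel([515,167.2,170],vel=120)
q=list(tq(.0755)); env.movel([505,205,250],vel=200); env.dwell(.2)
f=shot('v0'); env.movel([505,125,250],vel=150); env.dwell(.2); f1=shot('v1')
sd=env.grab_frame('side'); sc=env.grab_frame('scene'); pickle.dump((sd,sc),open('v.pkl','wb'))
print(env.current_time())
big=lambda a:cv2.resize(a,(400,300),interpolation=cv2.INTER_CUBIC)
cv2.imwrite('pics/v.png',np.vstack([np.hstack([big(sc['pixels'][130:235,290:430]),big(sd['pixels'][210:315,280:420])]),np.hstack([big(f['pixels'][:300,160:560]),big(f1['pixels'][:300,160:560])])]))
```

```text
25.83 cmd 53.4 [515.21 167.29  55.  ] dF [-6.  -1.7 10.9]
26.08 cmd 53.0 [515.21 167.3   54.96] dF [-7.8 -1.1 12.9]
26.33 cmd 52.6 [515.23 167.29  54.93] dF [-7.4 -2.4 15.4]
[-4.5 -1.4  5.6] [515.21841673 167.30495045  55.18978669]
31.025
```

View pics/v.png

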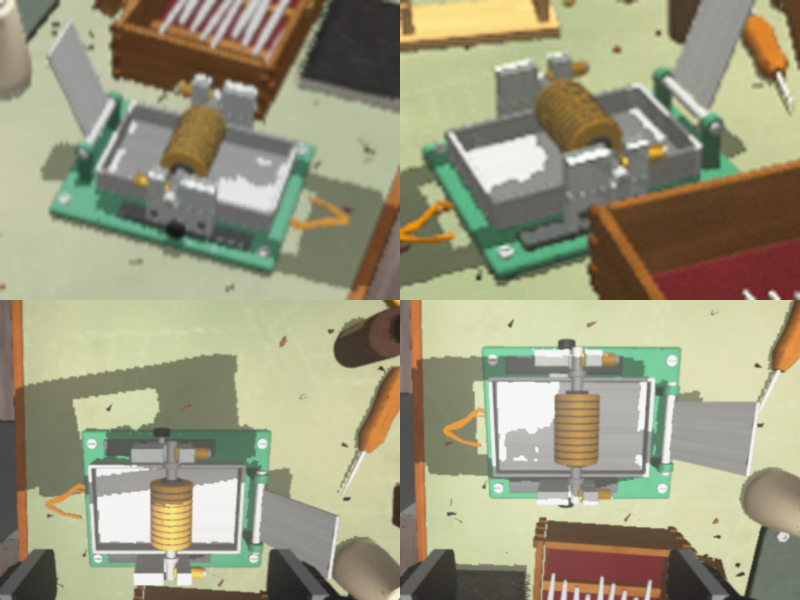

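Roller sits level in both slots, blade still back. Blade edge corners: v1 (517,103) and (508,175), v0 (498,215) and (490,277). A beige cone bottle stands behind. I locate the blade and that bottle.

Run:
```python
from look import *
v0,v1=[pickle.load(open(n+'.pkl','rb')) for n in('v0','v1')]; sd,sc=pickle.load(open('v.pkl','rb'))
o=np.array([514.6,167.2,0]); M=R.from_euler('z',.0755).as_matrix()
U=lambda X:(M.T@(np.array(X)-o)).round(1)
for n,a,b in(('edgeL',(498,215),(517,103)),('edgeR',(490,277),(508,175)),('hL',(418,173),(429,84)),('hR',(417,245),(428,167))):
    x,e=tri([(v0,a),(v1,b)]); print(n,x.round(1),'slotframe',U(x),round(e,1))
print('cone base',onz(sc,(289,159),0),U(onz(sc,(289,159),0)))
print('cone top?',tri([(v0,(160+363,278)),(sc,(288,126))]))
print(U([681,335,0]))
b=sd['pixels']; cv2.imwrite('pics/cone.png',cv2.resize(np.hstack([sc['pixels'][100:200,230:350],b[150:250,340:460]]),None,fx=3,fy=3,interpolation=2))
```

```text
edgeL [631.  200.3 125.8] slotframe [118.5  24.2 125.8] 0.4
edgeR [635.1 151.3 126.4] slotframe [118.9 -24.9 126.4] 0.3
hL [591.6 212.3  50. ] slotframe [80.2 39.2 50. ] 0.1
hR [603.7 139.1  43.3] slotframe [ 86.8 -34.7  43.3] 0.6
cone base [730.4662451  112.54472725   0.        ] [211.1 -70.8   0. ]
cone top? (array([681.94286051, 151.22045868, 132.33803151]), np.float64(21.122995400340088))
[178.6 154.8   0. ]
```

View pics/cone.png

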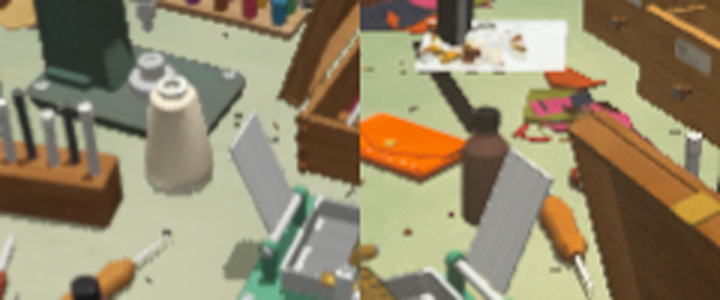

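The blade's edge is at slot-frame (118.7, 0, 126), and the cone bottle at (211,-71) is clear of the approach. I come down behind the blade with shut fingers and push forward.

Run:
```python
from step import *
o=np.array([514.6,167.2,0]); M=R.from_euler('z',.0755).as_matrix(); w=lambda *X:list(o+M@np.array(X,float))
env.movel(w(20,8,260),vel=200); env.movel(w(149,8,260),vel=200); env.grasp(grip_force=20); env.dwell(.1)
env.movel(w(149,8,133),vel=120); env.dwell(.2); f0=np.array(env.current_ft_force()); print(env.current_time(),P().round(1))
for x in range(145,92,-4):
    env.movel(w(x,8,133),vel=60); f=np.array(env.current_ft_force())-f0
    print(x,f.round(1),end=' ')
    if np.linalg.norm(f[:2])>8: print('stop'); break
env.dwell(.8); print(env.current_time())
env.movel(w(125,8,133),vel=100); env.movel(w(125,8,260),vel=150); env.movel(w(30,-10,270),vel=150); env.dwell(.5)
f=shot('z0'); sd=env.grab_frame('side'); sc=env.grab_frame('scene'); pickle.dump((sd,sc),open('z.pkl','wb')); print(env.current_time())
big=lambda a:cv2.resize(a,(400,300),interpolation=cv2.INTER_CUBIC)
cv2.imwrite('pics/z.png',np.vstack([np.hstack([big(sc['pixels'][130:235,290:430]),big(sd['pixels'][210:315,280:420])]),np.hstack([big(f['pixels'][:300,160:560]),big(sc['pixels'])])]))
```

```text
34.5417 [663.2 186.5 134.1]
145 [-0.2 -0.3 -1. ] 141 [ 1.   0.4 -1.3] 137 [ 0.3  0.6 -0.7] 133 [ 0.7 -0.4 -1. ] 129 [1.6 0.9 3.7] 125 [-0.2 -0.2  0.3] 121 [-0.7  0.9 -1.1] 117 [ 0.5  0.6 -1.2] 113 [ 0.5  0.3 -0.9] 109 [ 0.6  0.7 -1.5] 105 [ 0.1  0.2 -1.2] 101 [ 0.1  0.9 -1.4] 97 [-0.6  0.5 -0.4] 93 [ 0.1  0.1 -1.6] 38.8417
41.7583
```

View pics/z.png

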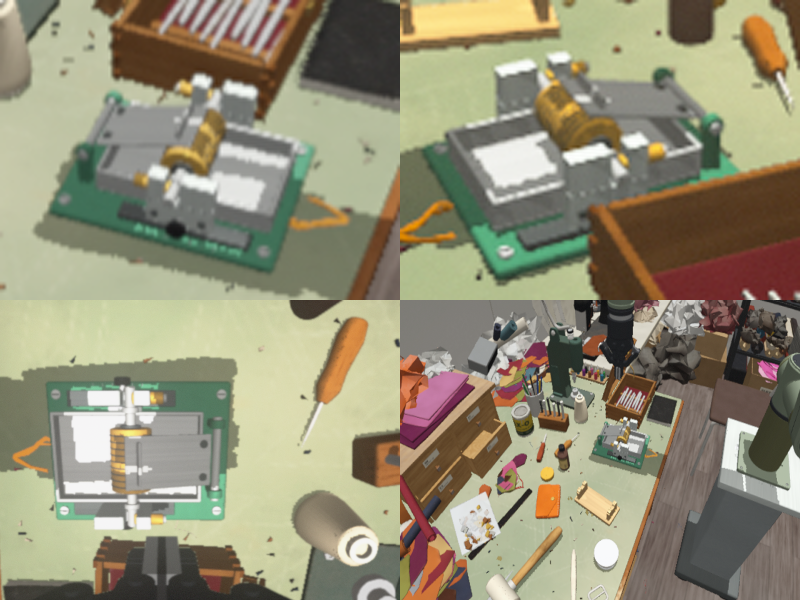

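The blade lies on the seated roller, the bottle is untouched and the arm is clear, so I hand in.

```bash
python3 -c "
from workcell import env
env.dwell(.5); print(env.sign_off(), env.current_time())"
```

```text
the job is handed in; nothing more can be done
the job is handed in; nothing more can be done
```

I handed the job in at about 42 s: the roller clicked past both plungers onto the slot bottoms with at most about 15 N, the scraper lies on it, the dye bottle was not touched, and the arm is clear; the judge's verdict was not shown.

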